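# Click open the dial padlock and hold it up

## Task

Open the combination padlock that lies in the bench cradle: turn its dial, feeling the notches click, until its pointer line clicks in at the index line on the lock, then pull the shackle fully out. Lift the open lock out of the cradle and finish while still holding it up, level and dial up, about 15 cm above the bench. Leave the other things where they lie.

Things in the scene. Friction and masses are not known exactly. Their poses are not given: they have to be found in the camera images.
- lock_center (a point): Centre of the loose padlock's body, a plain steel block 64 (x) x 54 (y) x 26 (z) mm, about 0.4 kg in all, lying flat in the cradle with its dial up, underside 14 mm above the bench. Axes: x to the shackle, z up. Its long sides (y = +-27 mm) are free for fingers within 24 mm of the middle, right down to the bench; beyond that stand corner posts.
- dial_grip (a point): Middle of the black grip bar on the dial: 36 mm long (this point's x), 12 mm wide (y), 18 mm tall, on a disc of 43 mm diameter whose top is 9 mm below this point. It turns with the dial; +x is the end with the white pointer line. The dial's upright axis runs through this point and the lock's middle; this point is 26 mm above lock_center.
- dial (a joint): Dial angle in rad, counter-clockwise from above positive; 0: the pointer line meets the black index line on the lock body, towards the shackle. Starts between -1.6 and -0.5, so turn it counter-clockwise. 12 notches a turn (every 0.524 rad) click with about 0.1 N m; let go, it settles in the nearest notch. Only the notch at 0 (within 0.12) frees the shackle.
- shackle_bow (a point): Middle of the straight cross bar of the U-shaped steel shackle, 8 mm round, running along this point's y; x is the way it pulls out. Shut, its axis is 56 mm beyond the body's end face, 27 mm above the bench with free bench below. The U is 34 mm wide inside; a cradle tab stands in it against the body, which leaves 44 mm (x) beside the bar for a finger.
- shackle (a joint): How far the shackle is pulled out, in m: 0 shut, 0.020 fully out. It slides straight along the lock's x against about 1.5 N of friction and stays where it is left; with the dial off its mark it has about 1.5 mm of play.
- lock: The padlock itself; origin at the centre of the underside of its body, axes as at lock_center.
- cradle: Dark steel cradle fixed to the bench; holds the lock between four corner posts (26 mm above the bench), a back stop (30 mm) and a tab between the shackle legs (34 mm) with 1.5 mm of play; the lock lifts straight up out of it. Origin on the bench under the lock's middle, x to the shackle; reaches 66 mm to -x, 40 mm to +x, 35 mm to each side.
- marker_mid (a point): Bystander: felt marker pen, 117 mm long, 12 mm thick, lying beside the cradle. This point is 8 mm above its underside, at its middle.
- hex_key_0_mid (a point): Bystander: small black L-shaped hex key, 84 x 30 mm, 6 mm thick, near the cradle. This point is 8 mm above its underside, at its middle.
- coupon_0_mid (a point): Bystander: plain aluminium block, 30 x 45 x 16 mm, near the cradle. This point is 8 mm above its underside, at its middle.
- brass_hammer_mid (a point): Bystander: small brass-headed hammer with wooden handle, 212 mm long, 25 mm high, to the right. This point is 8 mm above its underside, at its middle.
- stone_5_mid (a point): Bystander: pale flat sharpening stone, 70 x 16 x 9 mm, to the left behind. This point is 8 mm above its underside, at its middle.
- ejector_pin_0_mid (a point): Bystander: thin steel pin with a head, 115 mm long, 10 mm thick, to the left. This point is 8 mm above its underside, at its middle.

How it is judged:
By the outcome, as a careful person would: the job done as asked, in the order asked, and still so for the second after the job is handed in, while the arm keeps its last pose, push and grip.
It also fails if it takes over 61 s, if anything falls off the work surface, if the arm or the gripper's body presses on something with over 40 N, if the wrist force passes 120 N, or if a joint passes its speed limit or range.

## Robot

A 6-joint arm with a two-finger parallel gripper is mounted at the origin on a cart in front of the work surface, level with it; the furniture and walls round the work are solid. World frame = base frame: x ahead of the robot, y to its left, z up, the work surface at z = 0. Lengths are in m, angles in rad, forces in N, time in s.
With the tool pointing down it reaches from about 0.25 to 0.775 m from the base axis. Payload 4 kg.
Tool frame: the origin (TCP) lies midway between the tips of the shut fingers; the grasp point (between the pads) lies robot.grip_point_offset behind it (robot.grip_point_offset is the distance from the TCP to the grasp point, in m); z points along the fingers, x is the direction in which the jaws open and shut, and the axes are right-handed (so a half turn about z gives the same grasp; the last joint's range is limited). The gripper opens to 94 mm and grips with 3 to 60 N. Pads are 16 mm wide; open, the fingers measure 119 mm over their backs; the gripper's body (75 mm by 177 mm) begins 78 mm behind the grasp point.
Start: joints at [1.191, 0.087, 1.371, -0, 1.684, -0.103], TCP at [0.15, 0.529, 0.206] pointing down, gripper open.
Joint ranges: [-3.1, 3.1], [-0.76, 2.03], [0.27, 2.55], [-1.08, 4.22], [0.17, 2.65], [-2.57, 2.57]. Speed limits (rad/s): [2.79, 2.79, 3.14, 3.14, 3.14, 3.14].

## Interface

Orientations are given as [roll, pitch, yaw] about the fixed x, y, z axes, in that order (R = Rz(yaw) Ry(pitch) Rx(roll)).
In Python, from bench import robot, optics, finder gives the robot as it stands. The module is installed in compiled form; this text tells all that it offers.
- The arm moves only by the tool arm_command, never from a script. Its argument "plan" is a list of rows, each a list of 5 numbers: the opening, from 0 (shut) to 1 (fully open), then the shift along the world's x, y, z in m, then the turn about the world's z in degrees. A call has 1 to 10 rows; each row is the pose to reach, as a shift and turn from the pose commanded when the call began; what a row does not reach only later rows make up. A row lasts 1/8 s, in which the tool goes at most 62.5 mm and 10.7 degrees, less where a joint would pass 70% of its speed; a pose out of reach is approached as far as the arm can. A call with a gripper value outside its range is refused whole. The fingers move at their own pace and stop on an object; the grip force is fixed at half the most. Time passes only in rows, so rows that repeat a pose let the fingers close. It gives the time, the measured TCP pose, the force and the opening at its end, in the units of the state.
- robot.get_obs(): the state, without advancing time (a new reading comes with each control period).
- optics.snapshot(name): name is "side" or "top" or "wrist"; returns a dict with "image" (384x512x3 uint8, red, green, blue), "fx", "fy", "cx", "cy" (pixels), "position" and "rotation" of the camera in the world; the wrist camera has in their place "hand_eye" (4x4, takes a point from camera to tool coordinates, whose origin is the TCP and whose axes are the tool frame's). Camera axes: x right, y down, z forward; pixel columns grow to the right and rows downward; lengths in m; the calibration is good to about 2 mm. A picture is of the moment at which its call begins: read the wrist's pose just before it. There is no depth.
- robot.close_job(): hands the job in, once; it reports no verdict.
Trained networks look in the newest picture that a camera, given by its name, has taken for a name from the list of things; names that differ only in an ending like _2 or _b are one class to them, and where a whole thing is asked for, a point or a joint stands for the part that bears it (a point fixed in the world has none). Each returns a list of dicts, best first, with "p" (0 to 1); they miss things now and then, are a little off and sometimes report something else, mostly with a low value. They report only what shows in the picture. A call takes as long as a camera call.
- finder.masks_of(label, camera): "pixels" (384x512 bool, what is visible of it) and "extent" ([left, top, right, bottom] in pixels, round what is visible of it).
The state is a dict: "time": time; "joint_positions": joint angles; "qvel": joint speeds; "joint_torque": joint torques, N m; "tool_pos": TCP position; "ee_rot": TCP orientation; "wrist_force": force on the tool from outside, world axes, zero at the start; "wrist_torque": the same for the moment, N m; "width": finger opening in m.
Only numpy, scipy, OpenCV 4.12 (cv2) and the standard library are available. Lean on these libraries where they do the work, as an engineer would, in place of code of your own. Each camera call takes 0.05 s, during which the arm holds its last target.

## Working session

There is one attempt and no reset: what is moved stays moved. The work goes in short steps, Python scripts to look and compute and a tool call to move; the robot and the scene stay as the last step left them, time stands still between calls to the robot, and variables do not carry over. Pictures are saved under pics/ and viewed, and the job is handed in when it is done.

Besides the shell and the picture viewer there is one more tool, called after ">>>" as name([rows], argument=value, ...), one row to a line, values as JSON. arm_command: Moves the arm, as the interface text tells. Its arguments: {"type":"object","properties":{"plan":{"type":"array","items":{"type":"array","items":{"type":"number"}}}},"required":["plan"]}

```bash
mkdir -p pics
cat > h.py <<'E'
from bench import robot, optics, finder
import numpy as np, cv2
from scipy.spatial.transform import Rotation as R
def snap(cam,name):
    o=robot.get_obs(); s=optics.snapshot(cam)
    cv2.imwrite(f'pics/{name}.png',s['image'][:,:,::-1])
    if 'hand_eye' in s:
        T=np.eye(4);T[:3,:3]=R.from_euler('xyz',o['ee_rot']).as_matrix();T[:3,3]=o['tool_pos']
        C=T@np.array(s['hand_eye']); s['position']=C[:3,3]; s['rotation']=C[:3,:3]
    s['position']=np.array(s['position']);s['rotation']=np.array(s['rotation'])
    return s
def ray(s,u,v):
    d=s['rotation']@np.array([(u-s['cx'])/s['fx'],(v-s['cy'])/s['fy'],1.]); return s['position'],d/np.linalg.norm(d)
def atz(s,u,v,z):
    p,d=ray(s,u,v); return p+d*(z-p[2])/d[2]
def tri(L):
    A=np.zeros((3,3));b=np.zeros(3)
    for p,d in L:
        M=np.eye(3)-np.outer(d,d);A+=M;b+=M@p
    x=np.linalg.solve(A,b); return x,[np.linalg.norm((np.eye(3)-np.outer(d,d))@(x-p)) for p,d in L]
def proj(s,P):
    c=s['rotation'].T@(np.array(P)-s['position']); return c[0]/c[2]*s['fx']+s['cx'],c[1]/c[2]*s['fy']+s['cy']
E
python3 - <<'E'
from h import *
print(robot.get_obs(), robot.grip_point_offset)
for c in ['top','side','wrist']:
    s=snap(c,c+'0'); print(c,s['fx'],s['position'],s['rotation'].round(3).tolist())
    for l in ['dial_grip','shackle_bow','lock','cradle','marker_mid','hex_key_0_mid','coupon_0_mid']:
        for m in finder.masks_of(l,c)[:2]:
            v,u=np.nonzero(m['pixels']); print(l,round(m['p'],2),m['extent'],u.mean().round(1),v.mean().round(1),len(u), atz(s,u.mean(),v.mean(),.02).round(3))
E
```

```text
{'time': 0.0, 'joint_positions': array([ 1.19088582e+00,  8.79653459e-02,  1.37222560e+00, -1.21677530e-05,
        1.68358939e+00, -1.03121135e-01]), 'qvel': array([-0.00021718, -0.00159065,  0.00111248, -0.00108561,  0.00162028,
        0.0001126 ]), 'joint_torque': array([ 6.74273961e-04, -3.40183210e+01, -3.02429223e+01,  7.18142116e-02,
        3.29610589e-02, -1.79742765e-04]), 'tool_pos': array([0.15011697, 0.52855802, 0.20431306]), 'ee_rot': array([-3.14137949e+00,  2.17729746e-03,  1.29400583e+00]), 'wrist_force': array([-0.0400346 , -0.18850182,  0.26343475]), 'wrist_torque': array([-0.03093976, -0.04084187, -0.00402395]), 'width': 0.09400826066955942} 0.0188
top 481.04769442011985 [0.26935976 0.08964788 1.25743287] [-2.961, 0.006, -1.597]Traceback (most recent call last):
  File "<stdin>", line 7, in <module>
  File "h.py", line 15, in atz
    p,d=ray(s,u,v); return p+d*(z-p[2])/d[2]
                                        ~^^^
IndexError: invalid index to scalar variable.
```

```bash
sed -i "s/;s\['rotation'\]=np.array(s\['rotation'\])/;r=np.array(s['rotation']);s['rotation']=r if r.shape==(3,3) else R.from_euler('xyz',r).as_matrix()/" h.py
python3 - <<'E'
from h import *
for c in ['top','side','wrist']:
    s=snap(c,c+'0'); print(c,s['fx'],s['position'],s['rotation'].round(3).tolist())
    for l in ['dial_grip','shackle_bow','lock','cradle','marker_mid','hex_key_0_mid','coupon_0_mid']:
        for m in finder.masks_of(l,c)[:2]:
            v,u=np.nonzero(m['pixels']); print(l,round(m['p'],2),m['extent'],u.mean().round(1),v.mean().round(1),len(u), atz(s,u.mean(),v.mean(),.02).round(3))
E
```

```text
top 481.04769442011985 [0.26935976 0.08964788 1.25743287] [[-0.026, -0.983, 0.18], [-1.0, 0.027, 0.001], [-0.006, -0.179, -0.984]]
dial_grip 0.57 [243.6, 165.3, 255.1, 180.4] 249.0 172.5 176 [0.544 0.108 0.02 ]
shackle_bow 0.67 [217.0, 152.7, 240.4, 175.9] 224.9 162.6 140 [0.572 0.171 0.02 ]
lock 0.76 [217.5, 153.7, 268.1, 186.6] 244.5 171.3 641 [0.547 0.12  0.02 ]
cradle 0.89 [232.9, 158.1, 277.0, 194.4] 262.9 182.4 326 [0.516 0.072 0.02 ]
marker_mid 0.49 [198.0, 198.8, 239.1, 212.9] 219.4 207.7 192 [0.452 0.187 0.02 ]
marker_mid 0.49 [213.4, 156.1, 262.7, 188.2] 243.2 171.1 741 [0.548 0.123 0.02 ]
hex_key_0_mid 0.59 [286.6, 185.8, 296.1, 215.6] 291.4 197.2 70 [ 0.475 -0.001  0.02 ]
hex_key_0_mid 0.21 [218.8, 153.8, 268.2, 187.8] 243.5 171.3 773 [0.547 0.122 0.02 ]
coupon_0_mid 0.76 [266.7, 134.3, 282.6, 153.4] 274.4 142.7 219 [0.623 0.038 0.02 ]
side 421.0370507746718 [ 0.0526947  -0.75551892  0.556704  ] [[0.882, -0.2, 0.427], [-0.471, -0.41, 0.781], [0.019, -0.89, -0.455]]
dial_grip 0.66 [245.9, 183.0, 267.8, 208.4] 256.8 195.8 415 [0.562 0.143 0.02 ]
dial_grip 0.42 [252.7, 188.2, 264.8, 203.9] 258.0 193.8 121 [0.571 0.152 0.02 ]
shackle_bow 0.47 [251.2, 186.7, 253.6, 189.9] 250.2 186.5 11 [0.573 0.203 0.02 ]
lock 0.69 [247.7, 185.3, 266.9, 207.4] 256.5 196.3 368 [0.56  0.141 0.02 ]
cradle 0.67 [243.5, 195.1, 274.8, 219.7] 255.7 212.0 409 [0.516 0.065 0.02 ]
cradle 0.21 [204.4, 165.8, 219.5, 178.0] 209.6 170.6 42 [0.512 0.356 0.02 ]
marker_mid 0.56 [213.6, 188.1, 218.8, 211.0] 215.7 200.2 107 [0.45  0.169 0.02 ]
coupon_0_mid 0.54 [291.6, 204.2, 309.0, 218.0] 298.0 210.8 188 [0.618 0.022 0.02 ]
wrist 320.85844505262475 [0.07433601 0.55015774 0.38435935] [[0.273, 0.927, 0.257], [0.962, -0.263, -0.073], [-0.0, 0.267, -0.964]]
```

View pics/top0.png

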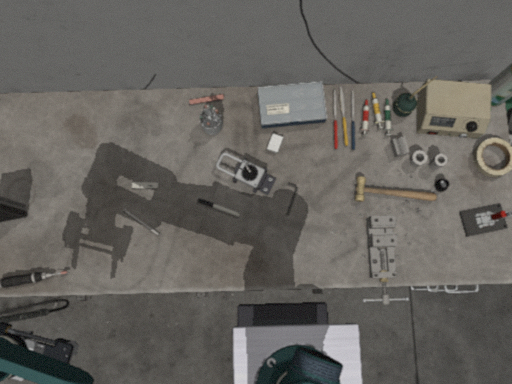

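View pics/side0.png

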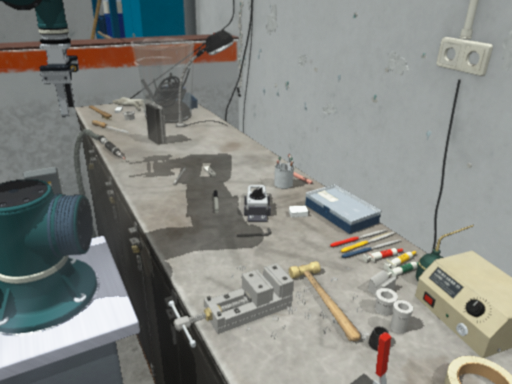

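View pics/wrist0.png

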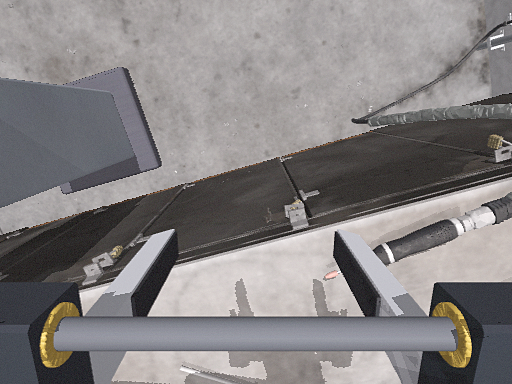

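>>> arm_command([
  [1,0.0,-0.05,0.02,0],
  [1,0.05,-0.1,0.04,0],
  [1,0.1,-0.15,0.04,0],
  [1,0.15,-0.2,0.04,0],
  [1,0.2,-0.25,0.04,0],
  [1,0.25,-0.29,0.04,0],
  [1,0.3,-0.33,0.04,0],
  [1,0.34,-0.36,0.04,0],
  [1,0.37,-0.39,0.04,0],
  [1,0.4,-0.42,0.04,0],
])

```text
time: 2.55
tool_pos: [0.5519, 0.107, 0.2452]
ee_rot: [-3.141, 0.0, 1.293]
wrist_force: [0.2, 0.3, 0.1]
width: 0.0939
```

```bash
cat > look.py <<'E'
import sys
from h import *
import pickle
def look(cam,n,labels=('dial_grip','shackle_bow','lock','cradle'),z=.02):
    s=snap(cam,n)
    pickle.dump({k:s[k] for k in ['fx','fy','cx','cy','position','rotation']},open(f'pics/{n}.pkl','wb'))
    for l in labels:
        for m in finder.masks_of(l,cam)[:2]:
            v,u=np.nonzero(m['pixels']); print(l,round(m['p'],2),m['extent'],u.mean().round(1),v.mean().round(1),len(u), atz(s,u.mean(),v.mean(),z).round(3))
    o=robot.get_obs(); print(o['time'],o['tool_pos'].round(4),o['ee_rot'].round(4),o['joint_positions'].round(3),o['width'],o['wrist_force'].round(2),o['wrist_torque'].round(3))
    return s
if __name__=='__main__': look(sys.argv[1],sys.argv[2])
E
python3 look.py wrist w1
```

```text
dial_grip 0.68 [230.8, 148.8, 271.1, 184.5] 251.9 166.7 962 [0.542 0.105 0.02 ]
dial_grip 0.18 [207.2, 213.0, 232.9, 252.6] 221.2 235.2 745 [0.62  0.039 0.02 ]
shackle_bow 0.75 [273.2, 151.9, 325.0, 199.0] 304.6 175.2 703 [0.571 0.167 0.02 ]
lock 0.87 [221.4, 138.1, 326.9, 190.9] 264.2 166.9 3046 [0.546 0.12  0.02 ]
cradle 0.97 [203.2, 133.1, 285.6, 194.0] 224.7 154.9 1189 [0.518 0.076 0.02 ]
2.8 [0.5499 0.1095 0.2454] [-3.1407e+00 -5.0000e-04  1.2940e+00] [ 9.500e-02  1.080e-01  1.270e+00  1.000e-03  1.764e+00 -1.199e+00] 0.09387046082546896 [-0.8   0.49  0.2 ] [-0.009  0.022  0.028]
```

View pics/w1.png

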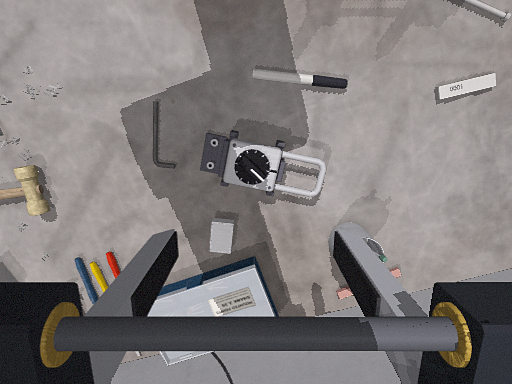

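```bash
python3 -c "
import cv2
i=cv2.imread('pics/w1.png')[125:215,195:335];cv2.imwrite('pics/w1z.png',cv2.resize(i,None,fx=5.7,fy=5.7,interpolation=cv2.INTER_CUBIC))"
```

```text
(no output)
```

View pics/w1z.png

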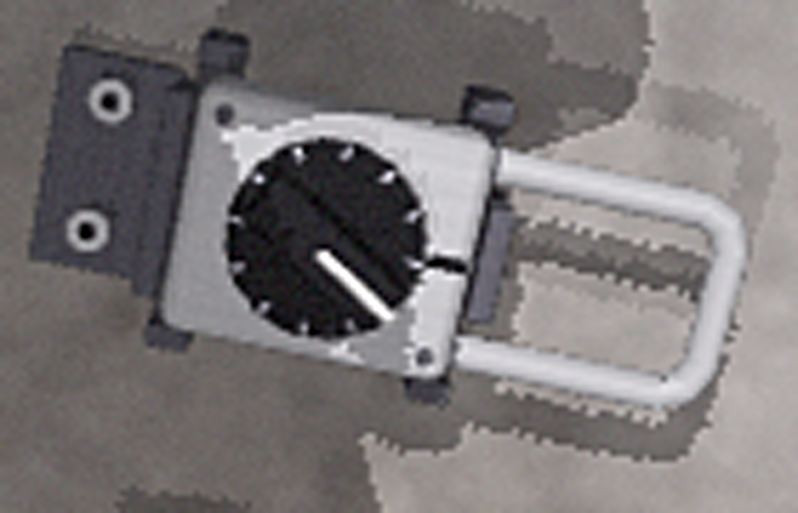

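>>> arm_command([
  [1,0.01,0.02,-0.05,0],
  [1,0.02,0.04,-0.1,0],
  [1,0.02,0.04,-0.1,0],
])

```text
time: 3.18
tool_pos: [0.5663, 0.1509, 0.1408]
ee_rot: [-3.132, 0.004, 1.298]
wrist_force: [0.2, -0.7, 0.1]
width: 0.094
```

```bash
python3 look.py wrist w2;  python3 -c "
import cv2
i=cv2.imread('pics/w2.png')[60:260,100:360];cv2.imwrite('pics/w2z.png',cv2.resize(i,None,fx=3,fy=3,interpolation=cv2.INTER_CUBIC))"
```

```text
dial_grip 0.8 [171.5, 162.2, 225.4, 208.4] 199.0 184.8 1842 [0.541 0.101 0.02 ]
dial_grip 0.37 [200.4, 53.2, 331.3, 82.6] 265.8 67.2 1848 [0.457 0.19  0.02 ]
shackle_bow 0.79 [232.2, 164.9, 301.0, 227.2] 271.6 195.8 1254 [0.571 0.165 0.02 ]
lock 0.58 [162.3, 148.8, 300.7, 219.7] 216.4 184.5 5557 [0.546 0.117 0.02 ]
cradle 0.75 [139.8, 137.6, 247.9, 220.7] 174.9 168.5 2064 [0.52  0.084 0.02 ]
3.425 [0.5715 0.1491 0.1491] [ 3.1363e+00 -2.3000e-03  1.2940e+00] [ 0.159  0.19   1.367 -0.     1.579 -1.135] 0.0938416778728624 [0.46 0.04 0.17] [-0.064  0.031 -0.034]
```

View pics/w2z.png

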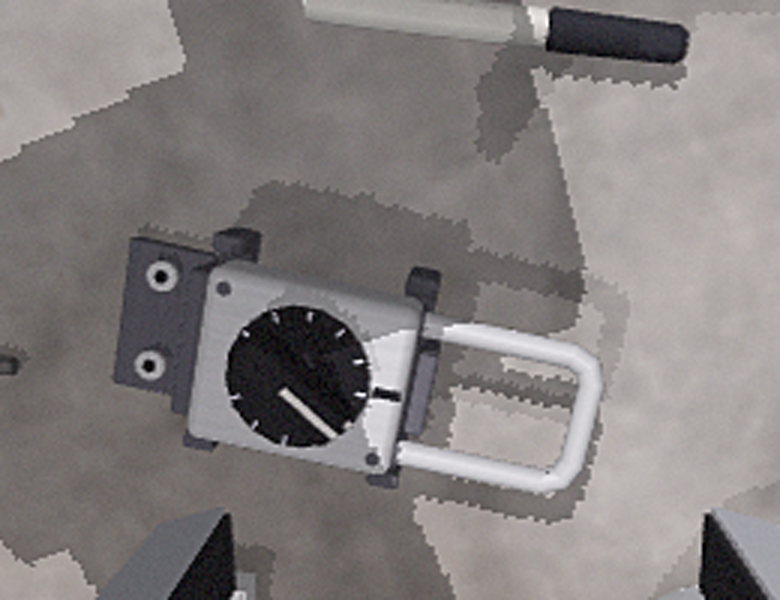

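```bash
python3 look.py wrist w3; python3 look.py wrist w4;  python3 -c "
import cv2
i=cv2.imread('pics/w3.png')[100:250,130:330];cv2.imwrite('pics/w3z.png',cv2.resize(i,None,fx=4,fy=4,interpolation=cv2.INTER_CUBIC))"
```

```text
dial_grip 0.96 [172.8, 154.4, 226.5, 199.2] 199.6 175.9 1738 [0.541 0.101 0.02 ]
shackle_bow 0.59 [230.4, 156.4, 299.1, 214.5] 270.9 186.3 1243 [0.571 0.165 0.02 ]
lock 0.73 [162.9, 137.1, 299.8, 209.9] 216.2 175.4 5224 [0.545 0.117 0.02 ]
lock 0.4 [201.3, 43.9, 326.6, 69.6] 263.5 59.3 1729 [0.457 0.189 0.02 ]
cradle 0.75 [139.1, 132.7, 245.7, 209.4] 171.4 158.7 1862 [0.518 0.08  0.02 ]
cradle 0.71 [162.0, 140.4, 298.2, 213.4] 216.6 175.7 5156 [0.546 0.117 0.02 ]
3.675 [0.5708 0.1488 0.1467] [ 3.1398e+00 -9.0000e-04  1.2934e+00] [ 0.159  0.192  1.369  0.     1.578 -1.135] 0.09423035945923434 [-0.13 -0.54  0.11] [-0.015  0.086  0.044]
dial_grip 0.93 [173.2, 154.7, 225.7, 199.0] 200.0 177.6 1700 [0.541 0.101 0.02 ]
shackle_bow 0.95 [231.1, 158.4, 298.2, 218.5] 271.0 189.4 1087 [0.572 0.164 0.02 ]
lock 0.62 [162.3, 137.5, 302.5, 213.1] 217.0 177.1 5323 [0.545 0.117 0.02 ]
cradle 0.56 [140.1, 132.2, 247.9, 215.9] 174.4 160.8 1920 [0.519 0.082 0.02 ]
3.925 [0.5703 0.149  0.1454] [-3.1414 -0.      1.2938] [ 0.159  0.193  1.37   0.     1.578 -1.135] 0.09393519740354306 [-0.    0.13 -0.11] [ 0.021  0.016 -0.007]
```

View pics/w3z.png

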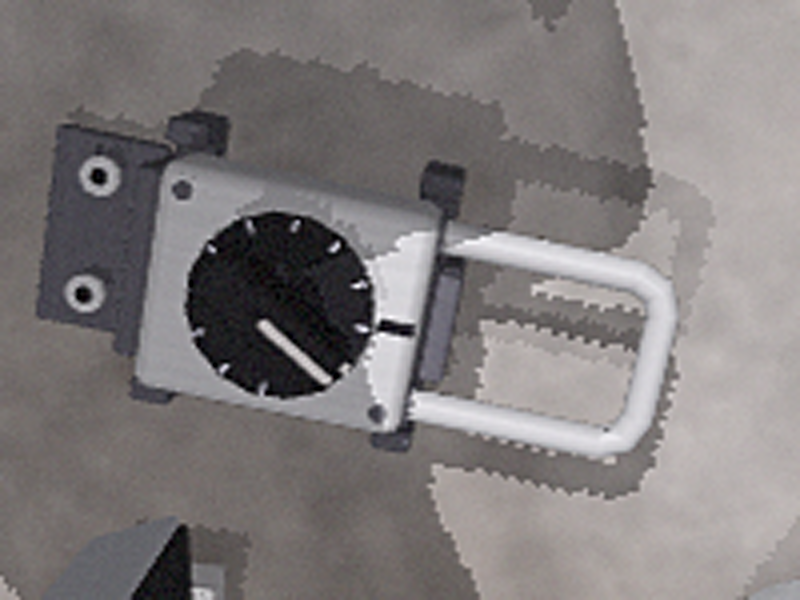

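```bash
python3 -c "
import cv2
i=cv2.imread('pics/w4.png')[120:230,150:310];cv2.imwrite('pics/w4z.png',cv2.resize(i,None,fx=5,fy=5,interpolation=cv2.INTER_CUBIC))"
```

```text
(no output)
```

View pics/w4z.png

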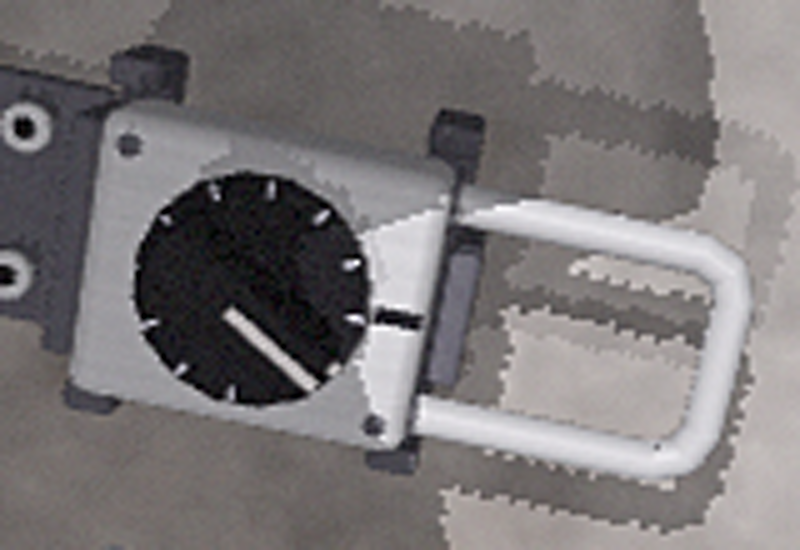

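Run:
```python
from h import *
import pickle
a=pickle.load(open('pics/w4.pkl','rb'));b=pickle.load(open('pics/w1.pkl','rb'))
A=lambda x,y:ray(a,150+x/5,120+y/5)
B=lambda x,y:ray(b,195+x/5.7,125+y/5.7)
for n,p,q in [('s1',(129,144),(226,115)),('s2',(374,426),(424,356)),('disc',(252,289),(326,238)),('p0',(230,312),(320,255)),('p1',(317,386),(390,315)),('idx0',(372,316),(426,260)),('idx1',(418,321),(465,267)),('bow',(718,358),(718,305))]:
    x,e=tri([A(*p),B(*q)]); print(n,x.round(4),np.round(e,4))
Z=lambda x,y,z:atz(a,150+x/5,120+y/5,z)
s1=Z(129,144,.04);s2=Z(374,426,.04);d=Z(252,289,.044);p0=Z(230,312,.062);p1=Z(317,386,.062);i0=Z(372,316,.04);i1=Z(418,321,.04);bw=Z(718,358,.027)
print('mid',(s1+s2)/2,'disc',d,'bow',bw,'p',p0,p1, 'i',i0,i1)
ang=lambda v:np.degrees(np.arctan2(v[1],v[0]))
c=(s1+s2)/2
print('idx from c',ang((i0+i1)/2-d),'bow from c',ang(bw-c),'ptr',ang(p1-p0),'ptr via centre',ang(p1-d),ang(p0-d), np.linalg.norm(bw-c), np.linalg.norm(s1-s2))
# leg edges
l1=Z(490,205,.027);l2=Z(690,245,.027);print('leg up',ang(l2-l1)); l1=Z(425,413,.027);l2=Z(650,462,.027);print('leg lo',ang(l2-l1))
e1=Z(150,100,.04);e2=Z(450,175,.04);print('edge',ang(e2-e1))
e1=Z(80,380,.04);e2=Z(385,440,.04);print('edge',ang(e2-e1))
```

```text
s1 [0.5079 0.0935 0.0421] [0.0002 0.0002]
s2 [0.569  0.1194 0.0415] [0.0001 0.0001]
disc [0.5382 0.1064 0.0434] [0.0001 0.0001]
p0 [0.5385 0.1052 0.0597] [0.0001 0.0001]
p1 [0.5545 0.1155 0.0601] [0.0002 0.0002]
idx0 [0.549  0.1253 0.0418] [0.0001 0.0001]
idx1 [0.5527 0.1329 0.0404] [0.0002 0.0002]
bow [0.5785 0.1845 0.0274] [0.0006 0.0006]
mid [0.53867616 0.10607568 0.04      ] disc [0.53803989 0.10651265 0.044     ] bow [0.57799934 0.18442055 0.027     ] p [0.53798095 0.10575386 0.062     ] [0.55426942 0.11584975 0.062     ] i [0.5494141  0.12504959 0.04      ] [0.55260494 0.13284067 0.04      ]
idx from c 59.96509967530909 bow from c 63.34681937940338 ptr 31.791383297125535 ptr via centre 29.912486517739982 -94.44184935050549 0.08861846415690056 0.06697314876855733
leg up 62.72060462300513
leg lo 61.26742592495941
edge 60.01982470341267
edge 62.40666500672037
```

>>> arm_command([
  [1,-0.01,-0.015,0,10],
  [1,-0.02,-0.03,0,20],
  [1,-0.032,-0.043,0,30],
  [1,-0.032,-0.043,0,40],
  [1,-0.032,-0.043,0,47.4],
  [1,-0.032,-0.043,0,47.4],
  [1,-0.032,-0.043,-0.03,47.4],
  [1,-0.032,-0.043,-0.05,47.4],
  [1,-0.032,-0.043,-0.05,47.4],
  [1,-0.032,-0.043,-0.05,47.4],
])

```text
time: 5.18
tool_pos: [0.5389, 0.1062, 0.0964]
ee_rot: [3.14, 0.0, 2.12]
wrist_force: [0.3, -0.8, -0.2]
width: 0.0939
```

```bash
python3 look.py wrist w5
```

```text
dial_grip 0.92 [223.9, 191.5, 284.9, 247.6] 254.8 216.2 2443 [0.545 0.11  0.02 ]
shackle_bow 0.55 [253.3, 231.6, 327.1, 305.9] 295.8 274.8 1383 [0.573 0.169 0.02 ]
lock 0.65 [205.1, 158.8, 330.4, 299.8] 262.8 222.6 6961 [0.546 0.119 0.02 ]
cradle 0.83 [189.1, 124.8, 311.9, 258.8] 234.7 166.6 3213 [0.518 0.074 0.02 ]
5.425 [0.5389 0.1061 0.0965] [3.140e+00 7.000e-04 2.121e+00] [ 0.091  0.131  1.541  0.     1.468 -2.03 ] 0.09390541166594706 [-0.08  0.33 -0.47] [0.042 0.049 0.001]
```

View pics/w5.png

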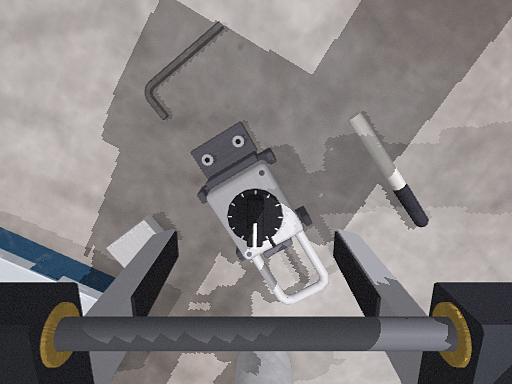

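>>> arm_command([
  [1,0,0,0.02,-10],
  [1,0,0,0.02,-20],
  [1,0,0,0.02,-30],
  [1,0,0,0.02,-40],
  [1,0,0,0.02,-50],
  [1,0,0,0.02,-60],
  [1,0,0,0.02,-70],
  [1,0,0,0.02,-80],
  [1,0,0,0.02,-90],
  [1,0,0,0.02,-90],
])

```text
time: 6.68
tool_pos: [0.5385, 0.1061, 0.1159]
ee_rot: [3.141, -0.001, 0.552]
wrist_force: [0.6, 0.6, 0.1]
width: 0.0939
```

>>> arm_command([
  [1,0,0,0,-10],
  [1,0,0,0,-20],
  [1,0,0,0,-30],
  [1,0,0,0,-40],
  [1,0,0,0,-50],
  [1,0,0,0,-60],
  [1,0,0,0,-70],
  [1,0,0,-0.01,-80],
  [1,0,0,-0.02,-90],
  [1,0,0,-0.02,-90],
])

```text
time: 7.92
tool_pos: [0.5377, 0.106, 0.0948]
ee_rot: [3.14, 0.001, -1.016]
wrist_force: [-0.5, -0.0, -0.2]
width: 0.0942
```

```bash
python3 look.py wrist w6
```

```text
dial_grip 0.89 [224.1, 187.9, 288.0, 244.1] 256.5 214.5 2463 [0.531 0.102 0.02 ]
shackle_bow 0.94 [173.7, 92.2, 262.3, 193.3] 211.7 133.2 2125 [0.57  0.166 0.02 ]
lock 0.74 [171.5, 94.0, 306.2, 255.8] 244.4 187.2 7832 [0.546 0.122 0.02 ]
cradle 0.74 [203.1, 149.4, 316.6, 268.7] 272.0 220.4 1944 [0.534 0.088 0.02 ]
cradle 0.36 [169.0, 97.3, 304.1, 258.4] 244.5 188.1 7722 [0.546 0.122 0.02 ]
8.175 [0.5387 0.1061 0.0962] [-3.1405e+00 -6.0000e-04 -1.0184e+00] [ 0.091  0.131  1.541 -0.     1.468  1.11 ] 0.09399600433260631 [ 0.16 -0.66  0.96] [-0.064  0.149  0.041]
```

View pics/w6.png

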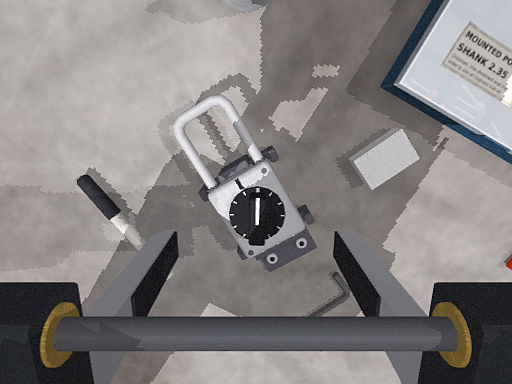

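>>> arm_command([
  [0.5,0,0,0,0],
  [0.5,0,0,-0.02,0],
  [0.5,0,0,-0.035,0],
  [0.5,0,0,-0.045,0],
  [0.5,0,0,-0.049,0],
  [0.5,0,0,-0.049,0],
  [0.5,0,0,-0.049,0],
])

```text
time: 9.05
tool_pos: [0.5388, 0.1061, 0.0472]
ee_rot: [-3.14, -0.001, -1.02]
wrist_force: [0.7, -0.5, 0.1]
width: 0.0467
```

>>> arm_command([
  [0.2,0,0,0,0],
  [0.2,0,0,0,0],
  [0.0,0,0,0,0],
  [0,0,0,0,0],
  [0,0,0,0,0],
  [0,0,0,0,0],
])

```text
time: 9.8
tool_pos: [0.5385, 0.1059, 0.0466]
ee_rot: [-3.141, -0.001, -1.02]
wrist_force: [0.8, -0.9, -0.2]
width: 0.0119
```

```bash
python3 look.py wrist w7
```

```text
dial_grip 0.64 [220.1, 208.3, 292.6, 280.2] 255.6 236.0 2323 [0.532 0.102 0.02 ]
shackle_bow 0.85 [152.1, 93.1, 262.8, 211.5] 199.9 139.2 3069 [0.57  0.167 0.02 ]
lock 0.89 [151.4, 94.1, 314.6, 289.2] 236.2 195.7 9351 [0.55  0.128 0.02 ]
cradle 0.82 [186.5, 160.3, 328.0, 292.1] 267.7 216.8 2037 [0.549 0.103 0.02 ]
10.05 [0.5385 0.1059 0.0466] [-3.1414e+00 -5.0000e-04 -1.0204e+00] [ 0.091  0.17   1.601 -0.     1.371  1.112] 0.011572395931395451 [ 1.45 -1.7   0.9 ] [-0.284 -0.034 -0.006]
```

View pics/w7.png

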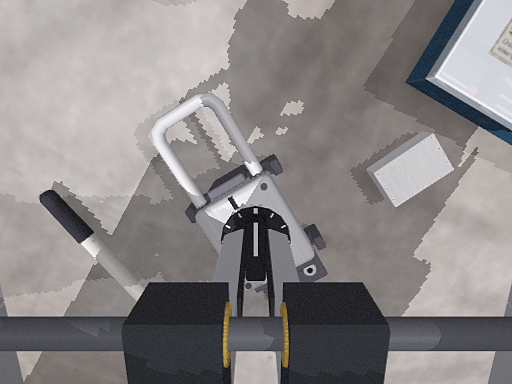

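>>> arm_command([
  [0,0,0,0,5],
  [0,0,0,0,10],
  [0,0,0,0,15],
  [0,0,0,0,15],
])

```text
time: 10.55
tool_pos: [0.5389, 0.1061, 0.0466]
ee_rot: [-3.141, -0.001, -0.76]
wrist_force: [1.6, -0.7, -1.0]
width: 0.0116
```

```bash
python3 look.py wrist w8|tail -1
```

```text
10.8 [0.5386 0.106  0.0466] [-3.1413e+00 -7.0000e-04 -7.5930e-01] [ 0.091  0.17   1.601 -0.     1.37   0.85 ] 0.011465054358176852 [ 2.52 -1.77  0.19] [-0.244 -0.405 -0.033]
```

>>> arm_command([
  [0,0,0,0,5],
  [0,0,0,0,10],
  [0,0,0,0,15],
  [0,0,0,0,15],
  [0,0,0,0,15],
])

```text
time: 11.42
tool_pos: [0.538, 0.1062, 0.0466]
ee_rot: [3.141, 0.001, -0.498]
wrist_force: [0.0, -0.3, 2.0]
width: 0.0114
```

```bash
python3 look.py wrist w9|tail -1;  python3 -c "
import cv2
i=cv2.imread('pics/w9.png')[60:310,120:370];cv2.imwrite('pics/w9z.png',cv2.resize(i,None,fx=2.4,fy=2.4,interpolation=cv2.INTER_CUBIC))"
```

```text
11.675 [0.538  0.1062 0.0466] [ 3.1413e+00  7.0000e-04 -4.9700e-01] [0.091 0.17  1.601 0.    1.372 0.588] 0.011863127653381187 [-1.54 -0.23  3.43] [-0.211  0.267  0.003]
```

View pics/w9z.png

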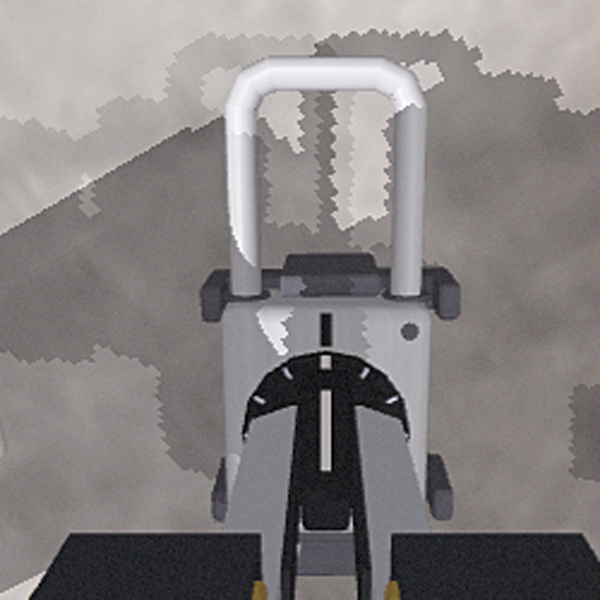

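>>> arm_command([
  [0.3,0,0,0,0],
  [0.3,0,0,0,0],
  [0.3,0,0,0,0],
  [0.3,0,0,0.03,0],
  [0.3,0,0,0.08,0],
  [0.2,0,0,0.1,0],
  [0.2,0,0,0.1,0],
  [0.1,0,0,0.1,0],
  [0,0,0,0.1,0],
  [0,0,0,0.1,0],
])

```text
time: 12.92
tool_pos: [0.5377, 0.106, 0.1451]
ee_rot: [3.14, 0.002, -0.497]
wrist_force: [-0.3, -0.1, -0.3]
width: 0.0002
```

```bash
python3 look.py wrist w10;  python3 -c "
import cv2
i=cv2.imread('pics/w10.png')[80:280,150:350];cv2.imwrite('pics/w10z.png',cv2.resize(i,None,fx=3,fy=3,interpolation=cv2.INTER_CUBIC))"
```

```text
dial_grip 0.82 [230.9, 175.9, 280.3, 221.6] 256.1 197.0 1716 [0.534 0.101 0.02 ]
shackle_bow 0.75 [229.9, 93.0, 283.7, 159.9] 255.8 119.6 1424 [0.569 0.166 0.02 ]
lock 0.9 [227.6, 93.0, 287.9, 223.3] 255.9 174.0 5375 [0.545 0.121 0.02 ]
cradle 0.84 [221.7, 153.6, 295.9, 243.7] 260.5 183.0 869 [0.545 0.111 0.02 ]
cradle 0.17 [226.2, 90.7, 284.9, 222.5] 255.8 173.3 5379 [0.545 0.122 0.02 ]
13.175 [0.5383 0.1061 0.1463] [ 3.1414e+00  2.0000e-04 -4.9680e-01] [ 0.091  0.103  1.471 -0.     1.568  0.588] 0.00024368173789984172 [-0.67 -0.19  0.27] [-0.045  0.108  0.023]
```

View pics/w10z.png

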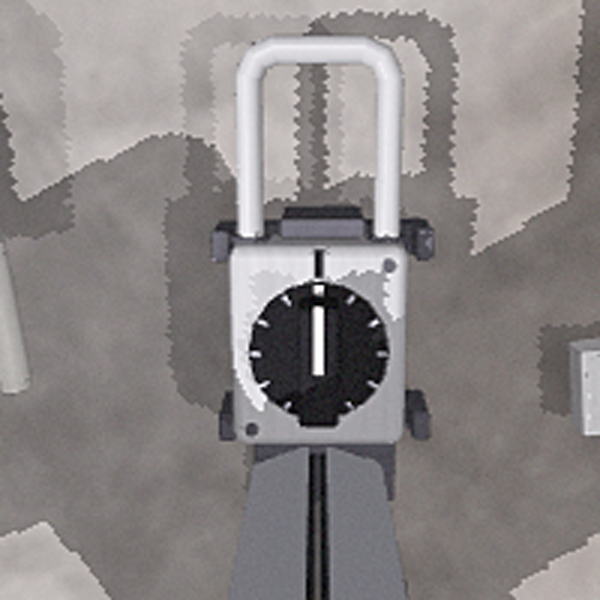

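Run:
```python
from h import *
import pickle
a=pickle.load(open('pics/w10.pkl','rb'))
Z=lambda x,y,z:atz(a,150+x/3,80+y/3,z)
bw=Z(319.5,49.5,.027);fi=Z(319,245,.04);s1=Z(252,430,.04);s2=Z(389,266,.04);d=Z(318,354,.044)
print(bw,fi,(s1+s2)/2,d)
v=bw-(s1+s2)/2; print(np.degrees(np.arctan2(v[1],v[0])),np.hypot(v[0],v[1]))
w=(s1-s2);print(np.hypot(*w[:2]))
u=np.array([np.cos(np.radians(61.5)),np.sin(np.radians(61.5))])
C=np.array([.5383,.1061]); print(C+.088*u, C+.066*u,u)
```

```text
[0.57937311 0.18339471 0.027     ] [0.55270959 0.13442508 0.04      ] [0.53731009 0.10605096 0.04      ] [0.53700251 0.10602737 0.044     ]
61.46065303154826 0.08804177160205481
0.06670962476321983
[0.58028997 0.18343591] [0.56979248 0.16410193] [0.47715876 0.87881711]
```

>>> arm_command([
  [0,0.01,0.018,0,10],
  [0,0.02,0.036,0,20],
  [0,0.0305,0.0562,0,30],
  [0,0.0305,0.0562,0,40],
  [0,0.0305,0.0562,0,50],
  [0,0.0305,0.0562,0,60],
  [0,0.0305,0.0562,0,70],
  [0,0.0305,0.0562,0,80],
  [0,0.0305,0.0562,0,90],
  [0,0.0305,0.0562,0,90],
])

```text
time: 14.42
tool_pos: [0.5688, 0.1623, 0.1465]
ee_rot: [3.142, -0.0, 1.072]
wrist_force: [0.5, -0.0, 0.4]
width: 0.0003
```

>>> arm_command([
  [0,0,0,-0.03,0],
  [0,0,0,-0.06,0],
  [0,0,0,-0.085,0],
  [0,0,0,-0.095,0],
  [0,0,0,-0.1,0],
  [0,0,0,-0.1,0],
])

```text
time: 15.18
tool_pos: [0.5693, 0.1624, 0.0472]
ee_rot: [3.141, -0.001, 1.073]
wrist_force: [-0.2, 0.8, 0.6]
width: 0.0003
```

```bash
python3 look.py wrist w11|tail -1;  python3 -c "
import cv2
i=cv2.imread('pics/w11.png')[130:384,130:384];cv2.imwrite('pics/w11z.png',cv2.resize(i,None,fx=2.3,fy=2.3,interpolation=cv2.INTER_CUBIC))"
```

```text
15.425 [0.5694 0.1624 0.0475] [ 3.1402e+00 -1.2000e-03  1.0739e+00] [ 0.182  0.259  1.492  0.     1.389 -0.892] 0.0006918715793497009 [-0.27  0.39  0.33] [-0.085 -0.016  0.039]
```

View pics/w11z.png

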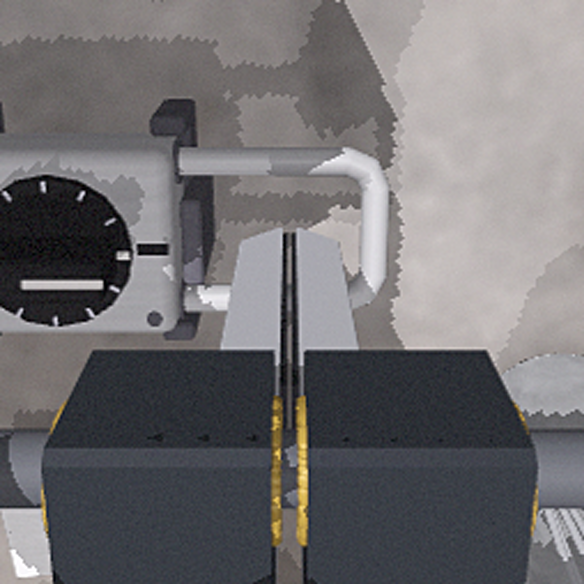

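>>> arm_command([
  [0,0,0,-0.015,0],
  [0,0,0,-0.025,0],
  [0,0,0,-0.033,0],
  [0,0,0,-0.033,0],
])

```text
time: 15.92
tool_pos: [0.5679, 0.1621, 0.012]
ee_rot: [-3.14, 0.002, 1.074]
wrist_force: [-0.1, 0.1, -1.0]
width: 0.0006
```

>>> arm_command([
  [0,0.0025,0.0044,0,0],
  [0,0.0048,0.0088,0,0],
  [0,0.0072,0.0132,0,0],
  [0,0.0095,0.0176,0,0],
  [0,0.0095,0.0176,0,0],
])

```text
time: 16.55
tool_pos: [0.5787, 0.1806, 0.0137]
ee_rot: [3.141, -0.001, 1.075]
wrist_force: [-0.7, 0.8, -0.1]
width: 0.0006
```

```bash
python3 look.py wrist w12|tail -1;  python3 -c "
import cv2
i=cv2.imread('pics/w12.png')[130:384,130:384];cv2.imwrite('pics/w12z.png',cv2.resize(i,None,fx=2.3,fy=2.3,interpolation=cv2.INTER_CUBIC))"
```

```text
16.8 [0.5782 0.18   0.0134] [-3.1414e+00 -2.0000e-04  1.0742e+00] [ 0.208  0.319  1.489  0.     1.334 -0.866] 0.0002751541812953469 [ 0.18  0.09 -0.37] [-0.03   0.027 -0.027]
```

View pics/w12z.png

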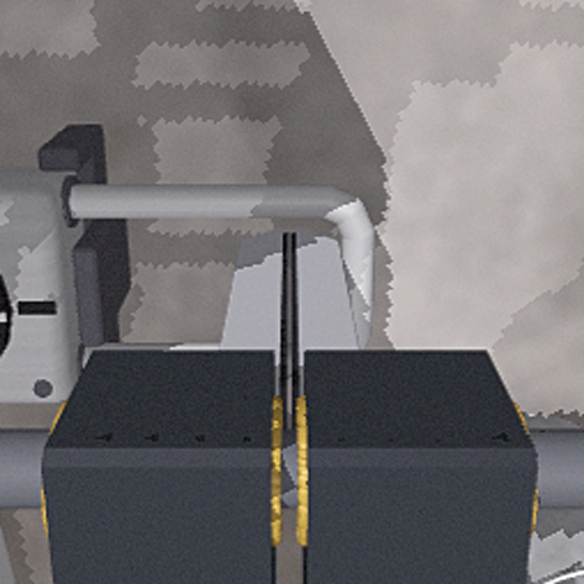

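>>> arm_command([
  [0,0.0015,0.0026,0,0],
  [0,0.0029,0.0053,0,0],
  [0,0.0038,0.007,0,0],
  [0,0.0038,0.007,0,0],
])

```text
time: 17.3
tool_pos: [0.5822, 0.1871, 0.0134]
ee_rot: [-3.142, -0.0, 1.074]
wrist_force: [-0.5, -0.1, -0.6]
width: 0.0003
```

```bash
python3 look.py wrist w13|tail -1
```

```text
17.55 [0.5822 0.187  0.0135] [ 3.1415e+00 -5.0000e-04  1.0741e+00] [ 0.218  0.33   1.473  0.     1.338 -0.856] 0.0006524269145526488 [-0.71 -0.58 -0.38] [-0.093  0.092 -0.035]
```

>>> arm_command([
  [0,0.0005,0.0009,0,0],
  [0,0.001,0.0018,0,0],
  [0,0.001,0.0018,0,0],
])

```text
time: 17.92
tool_pos: [0.583, 0.1884, 0.0135]
ee_rot: [3.142, 0.001, 1.074]
wrist_force: [-1.4, -2.9, 0.3]
width: 0.0003
```

```bash
python3 look.py wrist w14|tail -1
```

```text
18.175 [0.583  0.1884 0.0135] [3.1416e+00 5.0000e-04 1.0740e+00] [ 0.22   0.333  1.469 -0.     1.339 -0.854] 0.0002084246921600455 [-1.49 -2.86  1.13] [-0.499  0.239 -0.016]
```

>>> arm_command([
  [0,0.0007,0.0013,0,0],
  [0,0.0014,0.0026,0,0],
  [0,0.0014,0.0026,0,0],
])

```text
time: 18.55
tool_pos: [0.5827, 0.1888, 0.0128]
ee_rot: [-3.14, 0.007, 1.074]
wrist_force: [-4.9, -7.4, 2.4]
width: 0.0003
```

```bash
python3 look.py wrist w15|tail -1
```

```text
18.8 [0.5827 0.1888 0.0129] [-3.1399  0.0064  1.0738] [ 0.223  0.337  1.465 -0.004  1.345 -0.85 ] 0.0007296744169746397 [-4.07 -8.13  1.98] [-1.397  0.9    0.037]
```

View pics/w15.png

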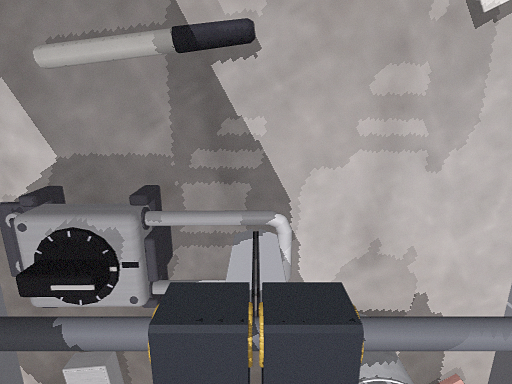

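>>> arm_command([
  [0,-0.0025,-0.0044,0,0],
  [0,-0.0045,-0.008,0,0],
  [0,-0.0045,-0.008,0,0],
  [0,-0.0045,-0.008,0.03,0],
  [0,-0.0045,-0.008,0.07,0],
  [0.3,-0.0045,-0.008,0.12,0],
  [0.5,-0.012,-0.02,0.132,-10],
  [0.7,-0.02,-0.035,0.132,-20],
  [0.8,-0.03,-0.05,0.132,-30],
  [0.8,-0.036,-0.064,0.132,-40],
])

```text
time: 20.05
tool_pos: [0.5484, 0.1274, 0.1459]
ee_rot: [-3.141, -0.001, 0.371]
wrist_force: [-0.5, -0.1, -0.4]
width: 0.0469
```

>>> arm_command([
  [0.8,0,0,0,-10],
  [0.8,0,0,0,-20],
  [0.8,0,0,0,-30],
  [0.8,0,0,0,-40],
  [0.8,0,0,0,-50],
  [0.8,0,0,0,-50],
  [0.8,0,0,0,-50],
])

```text
time: 20.92
tool_pos: [0.5486, 0.1275, 0.1456]
ee_rot: [-3.141, -0.0, -0.494]
wrist_force: [-1.2, -0.6, -0.8]
width: 0.0754
```

```bash
python3 look.py wrist w16;  python3 -c "
import cv2
i=cv2.imread('pics/w16.png')[60:310,130:380];cv2.imwrite('pics/w16z.png',cv2.resize(i,None,fx=2.4,fy=2.4,interpolation=cv2.INTER_CUBIC))"
```

```text
dial_grip 0.58 [231.2, 200.6, 281.8, 245.9] 256.3 221.2 1598 [0.534 0.1   0.02 ]
dial_grip 0.31 [247.3, 293.9, 288.4, 318.1] 276.5 308.0 232 [0.506 0.002 0.02 ]
shackle_bow 0.95 [227.9, 96.9, 284.7, 187.0] 255.5 133.3 2009 [0.574 0.177 0.02 ]
lock 0.79 [226.1, 96.2, 286.3, 247.4] 256.4 190.1 5435 [0.549 0.128 0.02 ]
cradle 0.63 [230.6, 201.5, 280.7, 246.6] 256.5 221.0 1618 [0.534 0.1   0.02 ]
cradle 0.56 [223.0, 175.9, 294.8, 266.7] 258.5 227.7 1594 [0.533 0.093 0.02 ]
21.175 [0.5485 0.1273 0.1455] [-3.1415e+00 -1.0000e-04 -4.9600e-01] [ 0.127  0.135  1.437 -0.     1.569  0.623] 0.07516604082951626 [0.96 0.13 0.76] [-0.08   0.109 -0.013]
```

View pics/w16z.png

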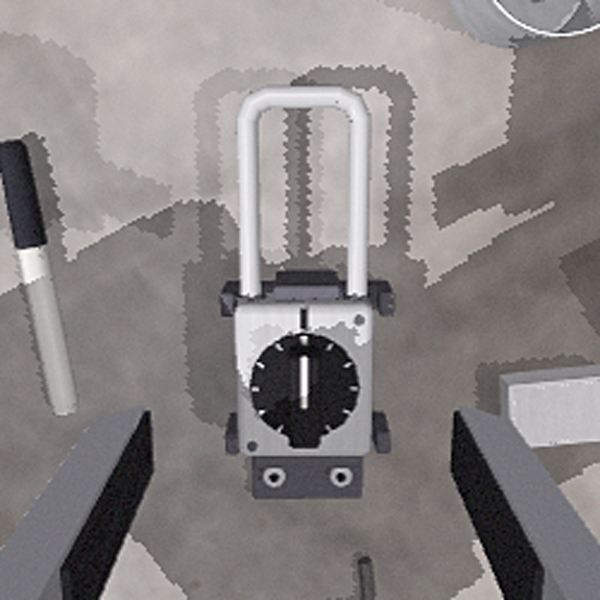

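Run:
```python
from h import *
import pickle
a=pickle.load(open('pics/w16.pkl','rb'))
Z=lambda x,y,z:atz(a,130+x/2.4,60+y/2.4,z)
bw=Z(304,97,.027);s1=Z(252,446,.04);s2=Z(359,320,.04);d=Z(304,389,.044)
print(bw,(s1+s2)/2,d)
v=bw-(s1+s2)/2; print(np.degrees(np.arctan2(v[1],v[0])),np.hypot(v[0],v[1]))
C=(s1+s2)[:2]/2;u=np.array([np.cos(np.radians(61.5)),np.sin(np.radians(61.5))])
print(C+.006*u)
```

```text
[0.58906005 0.20208583 0.027     ] [0.53809836 0.10710081 0.04      ] [0.53778589 0.106764   0.044     ]
61.785397989858375 0.10779261274844525
[0.54096131 0.11237372]
```

>>> arm_command([
  [0.8,-0.0075,-0.015,0,0],
  [0.8,-0.0075,-0.015,-0.03,0],
  [0.8,-0.0075,-0.015,-0.06,0],
  [0.8,-0.0075,-0.015,-0.09,0],
  [0.8,-0.0075,-0.015,-0.11,0],
  [0.8,-0.0075,-0.015,-0.125,0],
  [0.8,-0.0075,-0.015,-0.133,0],
  [0.8,-0.0075,-0.015,-0.136,0],
  [0.8,-0.0075,-0.015,-0.136,0],
])

```text
time: 22.3
tool_pos: [0.5414, 0.1123, 0.01]
ee_rot: [-3.141, -0.001, -0.497]
wrist_force: [0.6, 0.3, -0.1]
width: 0.0754
```

>>> arm_command([
  [0.6,0,0,0,0],
  [0.5,0,0,0,0],
  [0.3,0,0,0,0],
  [0.3,0,0,0,0],
  [0.3,0,0,0,0],
  [0.3,0,0,0,0],
])

```text
time: 23.05
tool_pos: [0.5414, 0.1123, 0.01]
ee_rot: [-3.141, -0.001, -0.497]
wrist_force: [0.1, -0.6, 3.0]
width: 0.0536
```

```bash
python3 look.py wrist w17
```

```text
dial_grip 0.93 [208.9, 240.2, 297.1, 317.0] 255.4 277.9 5120 [0.532 0.097 0.02 ]
shackle_bow 0.84 [200.5, 42.2, 302.7, 212.5] 254.8 112.9 6153 [0.576 0.179 0.02 ]
lock 0.68 [198.3, 42.7, 311.5, 314.6] 255.1 206.8 17271 [0.553 0.135 0.02 ]
cradle 0.93 [197.3, 190.8, 322.8, 316.4] 261.3 219.1 2598 [0.552 0.127 0.02 ]
23.3 [0.5414 0.1123 0.0099] [-3.1411e+00 -8.0000e-04 -4.9670e-01] [ 0.102  0.213  1.628 -0.     1.299  0.599] 0.05337874356075252 [-0.04 -0.25  3.96] [-0.084  0.004 -0.017]
```

View pics/w17.png

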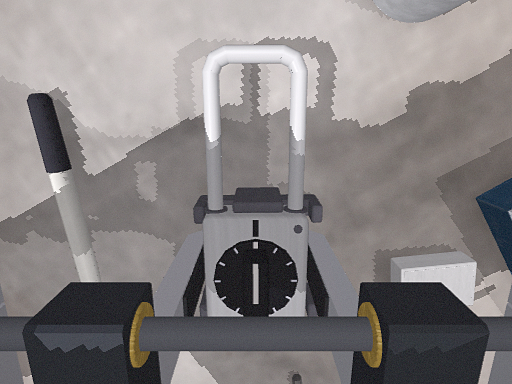

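>>> arm_command([
  [0.3,0,0,0.005,0],
  [0.3,0,0,0.015,0],
  [0.3,0,0,0.03,0],
  [0.3,0,0,0.05,0],
  [0.3,0,0,0.075,0],
  [0.3,0,0,0.1,0],
  [0.3,0,0,0.12,0],
  [0.3,0,0,0.13,0],
  [0.3,0,0,0.13,0],
  [0.3,0,0,0.13,0],
])

```text
time: 24.55
tool_pos: [0.5401, 0.1123, 0.1383]
ee_rot: [3.14, 0.002, -0.497]
wrist_force: [0.6, 0.2, -4.5]
width: 0.0538
```

```bash
python3 look.py wrist w18; python3 look.py side s18;python3 look.py wrist w19;python3 -c "
import cv2
i=cv2.imread('pics/s18.png')[120:250,180:340];cv2.imwrite('pics/s18z.png',cv2.resize(i,None,fx=4,fy=4,interpolation=cv2.INTER_CUBIC))"
```

```text
dial_grip 0.91 [209.8, 239.8, 298.7, 315.2] 255.3 277.6 5094 [0.496 0.033 0.02 ]
dial_grip 0.34 [121.7, 95.5, 157.8, 219.3] 141.7 157.1 1573 [0.463 0.193 0.02 ]
shackle_bow 0.68 [200.5, 44.2, 306.0, 211.1] 254.3 113.4 6252 [0.573 0.178 0.02 ]
lock 0.91 [199.6, 45.1, 307.0, 315.3] 255.2 207.4 17730 [0.532 0.1   0.02 ]
cradle 0.65 [222.6, 158.6, 288.6, 202.0] 256.8 179.5 2443 [0.547 0.124 0.02 ]
24.8 [0.5406 0.1122 0.1387] [ 3.1407e+00  1.3000e-03 -4.9670e-01] [ 0.102  0.116  1.473 -0.     1.555  0.599] 0.05398119828589194 [ 0.4   0.45 -4.83] [-0.031  0.128  0.008]
dial_grip 0.55 [247.9, 141.3, 267.7, 149.6] 256.8 142.0 66 [0.768 0.519 0.02 ]
dial_grip 0.47 [251.6, 138.9, 266.5, 155.1] 258.0 147.9 127 [0.743 0.464 0.02 ]
lock 0.74 [246.0, 138.6, 270.1, 165.3] 257.8 151.9 471 [0.723 0.43  0.02 ]
cradle 0.61 [249.1, 138.7, 269.9, 166.5] 257.5 151.9 529 [0.723 0.43  0.02 ]
cradle 0.6 [244.9, 193.9, 273.0, 222.2] 256.5 208.1 578 [0.528 0.082 0.02 ]
25.05 [0.541  0.1123 0.1394] [ 3.1415  0.     -0.4967] [ 0.102  0.115  1.472 -0.     1.555  0.599] 0.05382863025961055 [ 0.11 -0.17 -4.41] [-0.123  0.083  0.026]
dial_grip 0.86 [210.7, 241.9, 296.9, 316.9] 255.5 277.7 5189 [0.497 0.033 0.02 ]
shackle_bow 0.72 [200.3, 41.8, 308.8, 212.1] 254.8 113.9 6538 [0.575 0.177 0.02 ]
lock 0.58 [200.7, 45.2, 308.2, 314.3] 255.2 207.9 17550 [0.533 0.099 0.02 ]
cradle 0.7 [221.4, 159.9, 289.2, 203.5] 256.5 179.9 2373 [0.547 0.123 0.02 ]
25.3 [0.541  0.1123 0.1395] [-3.1415e+00 -1.0000e-04 -4.9670e-01] [ 0.102  0.115  1.472 -0.     1.555  0.599] 0.053855261195206706 [-0.07 -0.25 -4.88] [-0.081  0.057 -0.031]
```

View pics/w19.png

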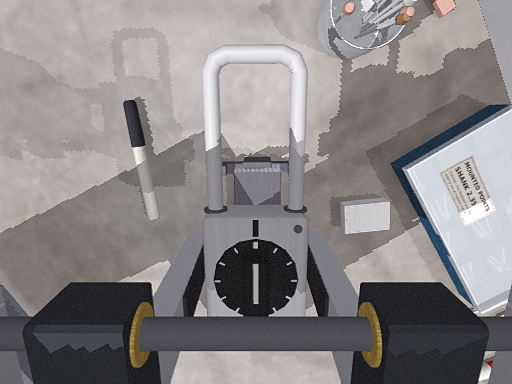

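View pics/s18z.png

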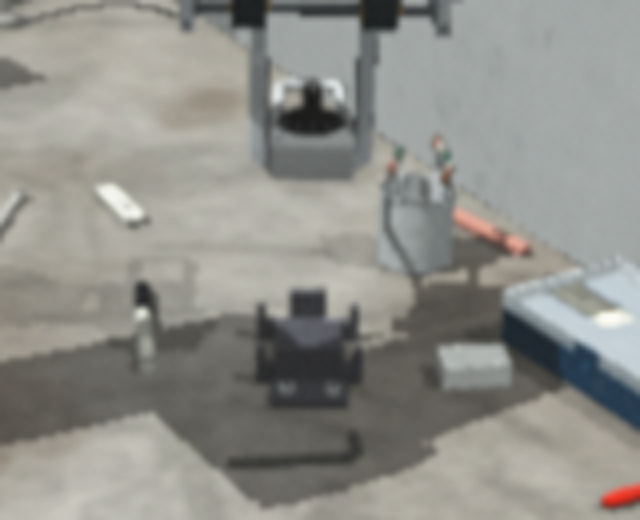

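```bash
python3 -c "
from bench import robot
print(robot.close_job())"
```

```text
the job is handed in; nothing more can be done
None
```

The padlock is open, and the job was handed in at about 25 s with the arm still holding the lock above the cradle. I had no verdict back.

- **Dial:** I gripped the bar and turned it about 30° counter-clockwise, one notch. After I let go, the pointer line met the index line in the picture, and it still did in the last one.
- **Shackle:** I hooked the closed fingers inside the U and pulled until it hit its stop. There the force rose to about 9 N with almost no further movement. The bow measured 108 mm from the lock's middle, against 88 mm shut, so it came out the full 20 mm.
- **Lift:** I gripped the body by its long sides and raised it straight up 13 cm. That puts the underside about 14.4 cm and the centre about 15.7 cm above the bench.
- **Last checks:**
  - The finger opening was steady at 54 mm, and the wrist carried about 4.5–5 N.
  - The lock and shackle sat in the same place in the wrist picture before and after the lift, so the lock had not tilted or slipped.
  - The cradle is empty. The marker, hex key and coupon look undisturbed in the last pictures. I did not check the hammer, stone and pin one by one, but the arm stayed well away from them.
- **Extra step:** my first approach to the dial would have run the last joint to its limit during the turn. I turned the gripper half a turn before gripping, and no other check failed or disagreed.

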